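# Tip the stray ball out of the toy pot into the hammer toy's trough

### The arm

A 6-joint arm with a two-finger parallel gripper is mounted at the origin on the work surface. World frame = base frame: x ahead of the robot, y to its left, z up, the work surface at z = 0. Lengths are in m, angles in rad, forces in N, time in s.
With the tool pointing down it reaches from about 0.35 to 0.975 m from the base axis. Payload 4.9 kg.
Tool frame: the origin (TCP) lies at the very end of the fingers, on their centre line; the grasp point (between the pads) lies 19 mm behind it; z points along the fingers, y is the line along which they close (so a half turn about z gives the same grasp; the last joint's range is limited). The gripper opens to 85 mm and grips with 20 to 120 N. Pads are 22 mm wide; open, the fingers measure 114 mm over their backs; the gripper's body (76 mm by 85 mm) begins 54 mm behind the grasp point. The pads swing forward as they close: fully open they stand 13 mm farther back than shut.
Start: joints at [-1.358, 0.053, 1.613, -0, 1.476, -0.119], TCP at [0.204, -0.591, 0.231] pointing down, gripper open.
Joint ranges: [-3.01, 3.01], [-1.01, 2.22], [0.06, 2.58], [-1.02, 4.17], [0.09, 2.62], [-3.14, 3.14]. Speed limits (rad/s): [2.57, 2.57, 3.14, 3.14, 3.14, 3.14].

### API

Orientations are given as a unit quaternion [w, x, y, z].
In Python, from plant import manip gives the robot as it stands.
- The arm moves only by the shell command python3 -m pendant 'ROWS'. ROWS is JSON, a list of rows, each a list of 3 entries, a list of its own where there are three numbers: the opening, from 0 (shut) to 1 (fully open), then the shift along the tool's x, y, z in units of 12 cm (1.0 is 12 cm), then the turn about the tool's z in units of pi rad (1.0 is pi rad). In form: [[gripper, [dx, dy, dz], roll], ...]. A call has 1 to 10 rows; each row is the pose to reach, as a shift and turn from the pose commanded when the call began, along the tool's axes at that moment, turning the shorter way round; what a row does not reach only later rows make up. A row lasts 1/10 s, in which the tool goes at most 50 mm and 8.59 degrees, less where a joint would pass 70% of its speed; a pose out of reach is approached as far as the arm can. A call with a number of a shift or a turn outside -1 to 1 is refused whole. A call with a gripper value outside its range is refused whole. The fingers move at their own pace and stop on an object; the grip force is fixed at half the most. Time passes only in rows, so rows that repeat a pose let the fingers close. It gives the time, the measured TCP pose, the force, the opening and the grip force at its end, in the units of the state.
- manip.state(): the state, without advancing time (a new reading comes with each control period).
- manip.grab_frame(name): name is "scene" or "top"; returns a dict with "img" (384x512x3 uint8, red, green, blue), "fx", "fy", "cx", "cy" (pixels), "D" ([k1, k2, p1, p2, k3] as OpenCV has them; the pictures are not rectified), "eye" and "rotation" of the camera in the world. Camera axes: x right, y down, z forward; pixel columns grow to the right and rows downward; lengths in m; the calibration is good to about 2 mm. A picture is of the moment at which its call begins. There is no depth.
- manip.job_done(): hands the job in; it is judged then, once.
The state is a dict: "time": time; "joint_pos": joint angles; "joint_vel": joint speeds; "joint_efforts": joint torques, N m; "tool_pos": TCP position; "tool_rot": TCP orientation; "contact_force": force on the tool from outside, world axes, zero at the start; "ft_torque": the same for the moment, N m; "gripper_width": opening from 0.0 (shut) to 1.0 (fully open); "grasp_force": force on a finger pad.
Only numpy, scipy, OpenCV 4.12 (cv2) and the standard library are available. Lean on these libraries where they do the work, as an engineer would, in place of code of your own. Each camera call takes 0.05 s, during which the arm holds its last target. There are 200 camera calls.

### The job

A yellow ball from the hammer toy has been left in one of the two toy pots on the hob. Take that pot by its handle, lift it upright out of its well with the ball inside, and tip the ball into the hammer toy's open trough. Finish still holding the pot up in the air over the trough, clear of the toy and turned well past level with its mouth down; leave the pot with the toy tofu in its well and the other toys where they are.

Things in the scene. Friction and masses are not known exactly. Their poses are not given: they have to be found in the camera images.
- pot_red: aluminium toy pot, straight red handle, in either hob well. Base 88 mm wide, mouth 104, height 60, wall 3, 0.16 kg. Origin: centre of underside; z up through the mouth. Handle leaves the rim along the pot's -x (towards the robot, +-25 deg), rising 25 deg: bar 16 mm wide (along y), 14 thick, middle line from 56 mm out and 47 up to 142 out and 87 up
- pot_red_mouth (a point): centre of the red-handled pot's mouth, 60 mm above its origin along its z; axes as the pot's
- pot_red_grip (a point): point on the middle line of the red handle where it is best held, at (-110, 0, +72) mm in the pot's frame; axes as the pot's
- pot_blue: aluminium toy pot, straight blue handle, in either hob well. Base 88 mm wide, mouth 104, height 60, wall 3, 0.16 kg. Origin: centre of underside; z up through the mouth. Handle leaves the rim along the pot's -x (towards the robot, +-25 deg), rising 25 deg: bar 16 mm wide (along y), 14 thick, middle line from 56 mm out and 47 up to 142 out and 87 up
- pot_blue_mouth (a point): the same for the blue-handled pot: centre of its mouth
- pot_blue_grip (a point): the same for the blue-handled pot: the place to hold the handle, (-110, 0, +72) mm in the pot's frame
- ball_center (a point): centre of the loose yellow wooden ball, 40 mm across, 25 g; it lies in one of the two pots and rolls freely
- tofu: white block of toy tofu, 32 x 32 x 22 mm, 25 g, lying in the other pot. Origin: centre of its underside
- hob: teal toy hob, fixed: 170 (x) x 330 (y) x 45 mm high, two white knobs on the side towards the robot. Origin: centre of its underside. Two round wells 98 mm wide and 15 mm deep at y = -85 and +85 mm, floor 30 mm above the bench; each holds a pot
- ball_toy: wooden hammer-and-ball toy, fixed to the bench, 210 mm wide along its y. Open catch trough towards the robot; behind it (x = +75 to +185 mm) a box 80 mm high with three balls stuck in its top (106 mm high over them) and one empty hole. Origin: under the middle of the trough
- trough (a point): middle of the trough's floor, 8 mm above the bench; axes as the toy's. The trough is open above, 150 mm long inside (x) and 190 mm wide inside (y), with 10 mm walls whose rims are 50 mm above the bench
- mallet: wooden toy mallet lying on the bench, head 75 mm long and 44 mm thick, handle 170 mm along its -x. Origin: on the bench, 15 mm from the head's middle towards the handle
- sorting_cube: purple plastic sorting cube, 120 mm. Origin: centre of its underside
- ring_big: pink silicone stacking ring, 100 mm across, 22 mm high, bottom of a pile of three; origin under its centre
- ring_mid: yellow silicone stacking ring, 84 mm across, 22 mm high, on the pink one; origin under its centre
- ring_small: sky-blue silicone stacking ring, 68 mm across, 22 mm high, on top of the pile; origin under its centre
- lid_red: aluminium pot lid, 108 mm across, 33 mm high with its red knob, lying on the bench; origin under its centre
- lid_blue: aluminium pot lid with a blue knob, same size; origin under its centre
There are look-alikes about, which are no part of the job. What is shaped like the pot_red but pink is not meant. What is shaped like the pot_blue but purple is not meant.

How it is judged:
On the way:
1. the pot that holds the ball is held by the fingers, lifted out of its well, upright, with the ball inside (((z of pot_red in the frame of hob above 0.055 m and angle between pot_red's own z axis and vertical below 0.6 rad and distance between ball_center and pot_red_mouth below 0.065 m and z of ball_center in the frame of pot_red below 0.05 m and contact force between the fingers and pot_red above 0.5 N and contact force between pot_red and hob below 0.1 N) or (z of pot_blue in the frame of hob above 0.055 m and angle between pot_blue's own z axis and vertical below 0.6 rad and distance between ball_center and pot_blue_mouth below 0.065 m and z of ball_center in the frame of pot_blue below 0.05 m and contact force between the fingers and pot_blue above 0.5 N and contact force between pot_blue and hob below 0.1 N))), for 0.2 s.
At the end, for the whole second after the job is handed in: Ball on the trough floor. Its pot held still in the fingers, axis over 103 degrees from upright (mouth down), mouth centre within 130 mm of the trough's middle seen from above and over 110 mm above the bench, touching neither toy nor hob. Other pot upright in its well, tofu in it (z of ball_center in the frame of trough between 0.005 and 0.035 m and x of ball_center in the frame of trough between -0.075 and 0.075 m and y of ball_center in the frame of trough between -0.095 and 0.095 m and ((angle between pot_red's own z axis and vertical above 1.8 rad and height (world z) of pot_red_mouth above 0.11 m and horizontal distance between pot_red_mouth and trough below 0.13 m and contact force between the fingers and pot_red above 0.5 N and contact force between pot_red and ball_toy below 0.1 N and contact force between pot_red and hob below 0.1 N and linear speed of pot_red below 0.05 m/s and angle between pot_blue's own z axis and vertical below 0.12 rad and z of pot_blue in the frame of hob below 0.036 m and distance between tofu and pot_blue below 0.05 m) or (angle between pot_blue's own z axis and vertical above 1.8 rad and height (world z) of pot_blue_mouth above 0.11 m and horizontal distance between pot_blue_mouth and trough below 0.13 m and contact force between the fingers and pot_blue above 0.5 N and contact force between pot_blue and ball_toy below 0.1 N and contact force between pot_blue and hob below 0.1 N and linear speed of pot_blue below 0.05 m/s and angle between pot_red's own z axis and vertical below 0.12 rad and z of pot_red in the frame of hob below 0.036 m and distance between tofu and pot_red below 0.05 m))); the arm keeps its last pose, push and grip.
It fails at once if the tofu is shifted more than 30 mm: its pot is to be left alone (distance of tofu from where it was at the start of the episode above 0.03 m).
It fails at once if the mallet is moved more than 30 mm (distance of mallet from where it was at the start of the episode above 0.03 m).
It fails at once if the sorting cube is moved more than 30 mm (distance of sorting_cube from where it was at the start of the episode above 0.03 m).
It fails at once if a stacking ring is moved more than 30 mm (distance of any of ring_big, ring_mid, ring_small from where it was at the start of the episode above 0.03 m).
It fails at once if a pot lid is moved more than 30 mm (distance of any of lid_red, lid_blue from where it was at the start of the episode above 0.03 m).
It also fails if it takes over 48 s, if anything falls off the work surface, if the arm or the gripper's body presses on something with over 40 N, if the wrist force passes 120 N, or if a joint passes its speed limit or range.

## Working session

There is one attempt and no reset: what is moved stays moved. The work goes in short steps, Python scripts to look and compute and a shell command to move; the robot and the scene stay as the last step left them, time stands still between calls to the robot, and variables do not carry over. Pictures are saved under pics/ and viewed, at most 10 in all, crops included, and the job is handed in when it is done.

```bash
mkdir -p pics; python3 - <<'E'
from plant import manip
import cv2,numpy as np
for n in ("scene","top"):
    f=manip.grab_frame(n); cv2.imwrite(f"pics/{n}0.png",cv2.resize(f["img"][:,:,::-1],(800,600),interpolation=cv2.INTER_CUBIC))
    print(n,{k:np.round(v,4).tolist() for k,v in f.items() if k!="img"})
print(manip.state())
E
```

```text
scene {'fx': 402.9871, 'fy': 402.9871, 'cx': 251.3539, 'cy': 199.6058, 'D': [-0.14, 0.0, 0.0, 0.0, 0.0], 'eye': [1.2304, -0.5188, 1.2049], 'rotation': [-0.3042, 0.8253, 0.4476, -0.1609]}
top {'fx': 391.8641, 'fy': 391.8641, 'cx': 255.3513, 'cy': 193.1853, 'D': [-0.071, 0.0, 0.0, 0.0, 0.0], 'eye': [0.314, 0.0082, 1.2647], 'rotation': [-0.0336, 0.7145, -0.6976, 0.0409]}
{'time': 0.1, 'joint_pos': array([-1.35801233e+00,  5.33176209e-02,  1.61415977e+00,  2.97954794e-07,
        1.47599099e+00, -1.19003418e-01]), 'joint_vel': array([ 0.00112834, -0.00309829, -0.00012301,  0.00095273,  0.00145444,
       -0.00021272]), 'joint_efforts': array([ 1.86718440e-03, -3.94900990e+01, -3.71362710e+01,  6.78315200e-05,
        3.99298675e-03, -4.86267240e-06]), 'tool_pos': array([ 0.20346226, -0.59036039,  0.23016751]), 'tool_rot': array([-9.36839169e-04,  9.86270736e-01,  1.65133750e-01, -4.38124270e-05]), 'contact_force': array([ 0.32135203, -0.64796807, -0.4997688 ]), 'ft_torque': array([ 0.02457249, -0.05879223,  0.01044206]), 'grasp_force': 0.0, 'gripper_width': 0.9982929945332992}
```

View pics/scene0.png

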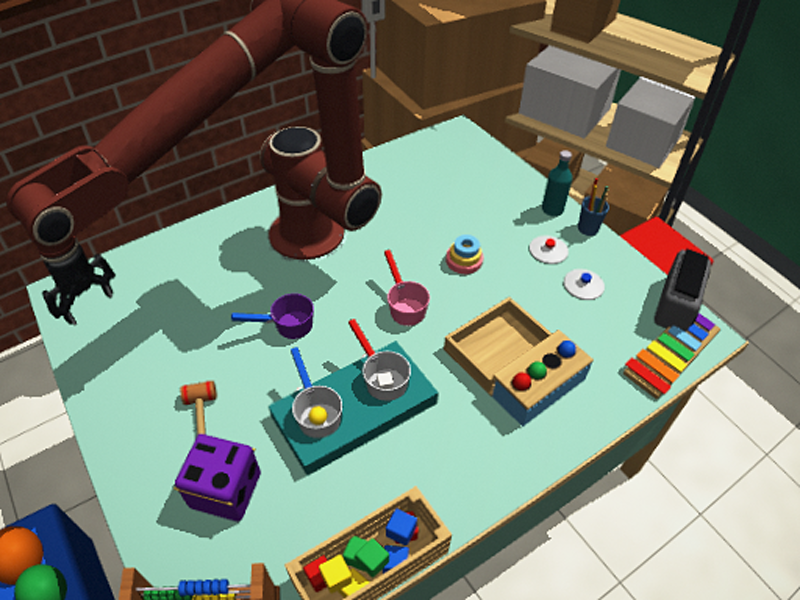

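View pics/top0.png

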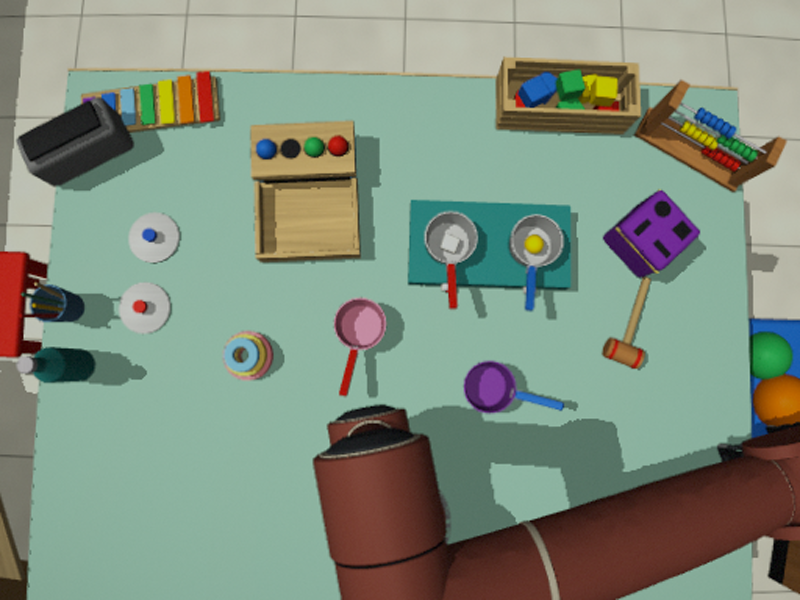

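The ball is the yellow blob in the blue-handled pot, in the right-hand well in the top view at (533,243). The tofu is in the red-handled pot at (452,240). The other pots are pink at (360,323) with a red handle and purple at (490,386) with a blue handle. Both stand off the hob, so neither is the one meant.

The rows only allow a roll about the tool's z, so tipping needs a tool that isn't vertical. I'll check what the arm does at the edge of its reach.

```bash
cat > h.py <<'E'
import numpy as np,cv2
from plant import manip
from scipy.spatial.transform import Rotation as R
def rot(q): return R.from_quat(np.r_[q[1:],q[0]])
def ray(f,uv):
    K=np.array([[f["fx"],0,f["cx"]],[0,f["fy"],f["cy"]],[0,0,1]])
    n=cv2.undistortPoints(np.array(uv,float).reshape(-1,1,2),K,np.array(f["D"]))[:,0]
    return np.array(f["eye"]),rot(f["rotation"]).apply(np.c_[n,np.ones(len(n))])
def atz(f,uv,z):
    e,d=ray(f,uv); return e+d*((np.asarray(z)-e[2])/d[:,2])[:,None]
def proj(f,P):
    K=np.array([[f["fx"],0,f["cx"]],[0,f["fy"],f["cy"]],[0,0,1]])
    p=rot(f["rotation"]).inv().apply(np.array(P)-f["eye"])
    return cv2.projectPoints(p,np.zeros(3),np.zeros(3),K,np.array(f["D"]))[0][:,0]
def st():
    s=manip.state(); r=rot(s["tool_rot"]).as_matrix()
    print(round(s["time"],2),"tcp",s["tool_pos"].round(3),"J",s["joint_pos"].round(3),"F",s["contact_force"].round(1),"w",round(s["gripper_width"],3),"g",round(s["grasp_force"],1)); print(r.round(3))
E
python3 -m pendant '[[1,[0,1,-0.5],0],[1,[0,1,-0.5],0],[1,[0,1,-0.5],0]]'
python3 -m pendant '[[1,[0,1,0],0],[1,[0,1,0],0],[1,[0,1,0],0]]'
python3 -m pendant '[[1,[0,1,0],0],[1,[0,1,0],0],[1,[0,1,0],0]]'
python3 -m pendant '[[1,[0,1,0],0],[1,[0,1,0],0],[1,[0,1,0],0],[1,[0,1,0],0]]'
python3 -c "from h import *;st()"
```

```text
time: 0.4
tool_pos: [0.2432, -0.7059, 0.2916]
tool_rot: [0.0, 0.986, 0.165, 0.0]
contact_force: [-0.7, -0.3, 0.5]
gripper_width: 0.999
grasp_force: 0.0
time: 0.7
tool_pos: [0.2824, -0.82, 0.287]
tool_rot: [-0.002, 0.986, 0.165, -0.0]
contact_force: [0.1, -0.7, -0.8]
gripper_width: 1.001
grasp_force: 0.0
time: 1.0
tool_pos: [0.3184, -0.925, 0.2902]
tool_rot: [-0.001, 0.986, 0.165, -0.0]
contact_force: [0.3, -1.7, 0.5]
gripper_width: 1.001
grasp_force: 0.0
time: 1.4
tool_pos: [0.3269, -0.9497, 0.2689]
tool_rot: [0.019, 0.986, 0.165, 0.003]
contact_force: [-0.2, -0.8, 1.0]
gripper_width: 1.0
grasp_force: 0.0
1.4 tcp [ 0.327 -0.95   0.269] J [-1.314  1.143  0.055  0.003  1.905 -0.074] F [-0.2 -0.8  1. ] w 1.0 g 0.0
[[ 0.945  0.326  0.012]
 [ 0.326 -0.945 -0.037]
 [-0.     0.039 -0.999]]
```

```bash
python3 - <<'E'
from h import *
f=manip.grab_frame("top"); s=512/800
# top picture coords in 800x600
pt=lambda L:[(a*s,b*s) for a,b in L]
print("pots blue,red rim ctr z.09",atz(f,pt([(537,241),(451,238)]),.09).round(3))
print("blue handle tip,red tip z.117",atz(f,pt([(530,308),(453,307)]),.117).round(3))
print("hob top corners z.045",atz(f,pt([(412,201),(570,207),(570,290),(409,284)]),.045).round(3))
print("trough rim corners z.05",atz(f,pt([(257,180),(356,179),(359,257),(257,260)]),.05).round(3))
print("box top z.08",atz(f,pt([(251,126),(353,122),(355,176),(251,179)]),.08).round(3))
E
```

```text
pots blue,red rim ctr z.09 [[ 0.565 -0.271  0.09 ]
 [ 0.566 -0.101  0.09 ]]
blue handle tip,red tip z.117 [[ 0.43  -0.251  0.117]
 [ 0.428 -0.104  0.117]]
hob top corners z.045 [[ 0.651 -0.025  0.045]
 [ 0.648 -0.35   0.045]
 [ 0.476 -0.349  0.045]
 [ 0.48  -0.022  0.045]]
trough rim corners z.05 [[0.686 0.293 0.05 ]
 [0.693 0.091 0.05 ]
 [0.531 0.079 0.05 ]
 [0.52  0.285 0.05 ]]
box top z.08 [[0.79  0.305 0.08 ]
 [0.802 0.099 0.08 ]
 [0.69  0.091 0.08 ]
 [0.679 0.298 0.08 ]]
```

The tool tilted 2° when the target was out of reach. I'll check whether that tilt persists in the commanded pose.

```bash
python3 -m pendant '[[1,[0,-0.3,0],0],[1,[0,-0.3,0],0]]' >/dev/null
python3 -c "from h import *;st()"
python3 -m pendant '[[1,[0,0,0],0],[1,[0,0,0],0]]' >/dev/null
python3 -c "from h import *;st()"
```

```text
1.65 tcp [ 0.315 -0.916  0.267] J [-1.317  0.92   0.415  0.003  1.768 -0.077] F [-0.1 -0.6  1.1] w 0.996 g 0.0
[[ 0.945  0.325  0.012]
 [ 0.326 -0.945 -0.037]
 [-0.     0.039 -0.999]]
1.85 tcp [ 0.315 -0.916  0.271] J [-1.317  0.919  0.408  0.003  1.771 -0.077] F [-0.  -0.9  0.8] w 1.001 g 0.0
[[ 0.945  0.325  0.013]
 [ 0.326 -0.945 -0.041]
 [-0.001  0.043 -0.999]]
```

The tilt stays in the commanded pose, so repeated pushes at the reach limit accumulate it. The tilt should lie along the blue handle's heading (about -8°), so I'll move to that azimuth, level and high, first.

```bash

python3 -m pendant '[[1,[0.96,-0.65,-0.107],0],[1,[0.96,-0.65,-0.107],0],[1,[0.96,-0.65,-0.107],0]]' >/dev/null
python3 -m pendant '[[1,[0.96,-0.65,-0.107],0],[1,[0.96,-0.65,-0.107],0],[1,[0.96,-0.65,-0.107],0]]' >/dev/null
python3 -m pendant '[[1,[0.96,-0.65,-0.107],0],[1,[0.96,-0.65,-0.107],0],[1,[0.96,-0.65,-0.107],0]]' >/dev/null
python3 -m pendant '[[1,[0.96,-0.65,-0.107],0],[1,[0.96,-0.65,-0.107],0],[1,[0.96,-0.65,-0.107],0]]' >/dev/null
python3 -m pendant '[[1,[0.96,-0.65,-0.107],0],[1,[0.96,-0.65,-0.107],0],[1,[0.96,-0.65,-0.107],0]]' >/dev/null
python3 -m pendant '[[1,[0.96,-0.65,-0.107],0],[1,[0.96,-0.65,-0.107],0],[1,[0.96,-0.65,-0.107],0]]' >/dev/null
python3 -m pendant '[[1,[0.96,-0.65,-0.107],0.152],[1,[0.96,-0.65,-0.107],0.152],[1,[0.96,-0.65,-0.107],0.152],[1,[0.96,-0.65,-0.107],0.152]]' >/dev/null
python3 - <<'E'
from h import *
st()
f=manip.grab_frame("top")
c=f["img"][110:210,250:380,::-1]; cv2.imwrite("pics/hob1.png",cv2.resize(c,None,fx=6,fy=6,interpolation=cv2.INTER_CUBIC))
E
```

```text
4.05 tcp [ 0.903 -0.128  0.338] J [-0.213  0.744  0.565 -0.029  1.808  1.492] F [-0.4 -0.8 -0.4] w 1.002 g 0.0
[[ 0.99  -0.141  0.019]
 [-0.141 -0.99  -0.033]
 [ 0.023  0.03  -0.999]]
```

View pics/hob1.png

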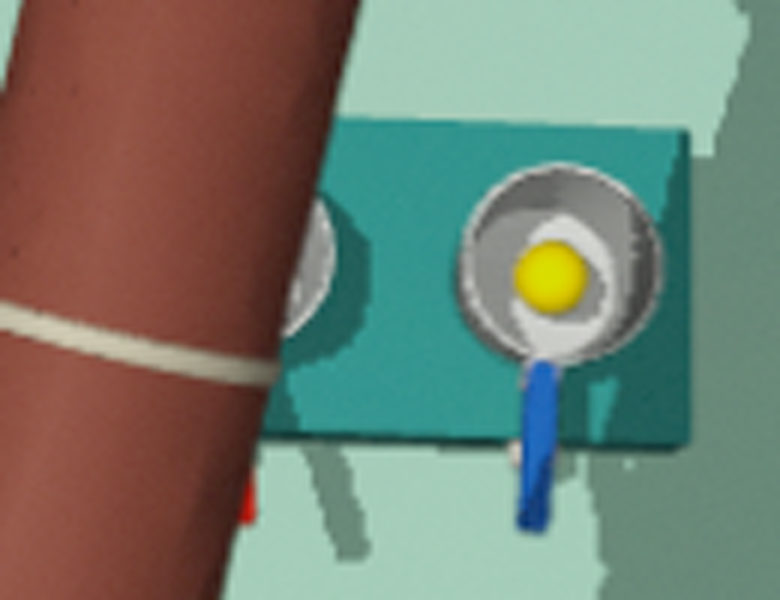

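The yellow ball is in the blue-handled pot: rim centre at (560,264) in the crop, ball at (551,277), handle from (543,365) to (534,525). That confirms the target. Now I'll refine the handle heading.

```bash
python3 - <<'E'
from h import *
from scipy.optimize import least_squares
f=manip.grab_frame("top")
px=np.array([[560,264],[542,370],[538,450],[534,515]])/6+[250,110]
def mod(p):
    x,y,a=p; c,s=np.cos(a),np.sin(a)
    L=[(0,0,.06),(-.056,0,.053),(-.10,0,.0745),(-.138,0,.092)]
    return [(x+c*u-s*v,y+s*u+c*v,w+.03) for u,v,w in L]
def res(p):
    q=proj(f,mod(p)); r=q-px
    return np.r_[r[0],r[1:3,0],r[3]]
o=least_squares(res,[.565,-.27,-.1]); print(o.x.round(4),np.degrees(o.x[2]),o.fun.round(2))
x,y,a=o.x;print("grip",x-.11*np.cos(a),y-.11*np.sin(a),.102)
E
```

```text
[ 0.5679 -0.2703 -0.1556] -8.91353845204794 [ 0.18 -0.61 -0.1  -0.05 -0.03  0.58]
grip 0.4592168744419686 -0.25325408766827784 0.102
```

```bash

python3 -m pendant '[[1,[0,-0.5,0],0],[1,[0,-0.5,0],0]]' >/dev/null; python3 -c "from h import *;st()"
python3 -m pendant '[[1,[0.5,0,-0.2],0],[1,[0.5,0,-0.2],0]]' >/dev/null
python3 -m pendant '[[1,[0.3,0,-0.1],0]]' >/dev/null; python3 -c "from h import *;st()"
python3 -m pendant '[[1,[0.9,0,-0.4],0]]' >/dev/null; python3 -c "from h import *;st()"
python3 -m pendant '[[1,[0.9,0,-0.4],0]]' >/dev/null
python3 -m pendant '[[1,[0.9,0,-0.4],0]]' >/dev/null
python3 -m pendant '[[1,[0.9,0,-0.4],0]]' >/dev/null; python3 -c "from h import *;st()"
```

```text
4.35 tcp [ 0.908 -0.072  0.336] J [-0.152  0.745  0.566 -0.03   1.81   1.554] F [0.  0.4 0.3] w 1.002 g 0.0
[[ 0.99  -0.142  0.015]
 [-0.142 -0.989 -0.032]
 [ 0.02   0.029 -0.999]]
4.65 tcp [ 0.968 -0.086  0.355] J [-0.157  1.055  0.054 -0.033  1.997  1.546] F [-18.5   1.   20.2] w 0.999 g 0.0
[[ 0.989 -0.146  0.029]
 [-0.145 -0.989 -0.035]
 [ 0.034  0.031 -0.999]]
4.75 tcp [ 0.974 -0.09   0.353] J [-0.16   1.053  0.061 -0.03   1.97   1.544] F [ 1.1 -0.3 -1.3] w 1.002 g 0.0
[[ 0.988 -0.146  0.051]
 [-0.144 -0.989 -0.037]
 [ 0.056  0.029 -0.998]]
5.05 tcp [ 0.989 -0.095  0.391] J [-0.165  1.021  0.055 -0.022  1.903  1.541] F [ 0.5  0.2 -0.3] w 1.001 g 0.0
[[ 0.977 -0.145  0.156]
 [-0.139 -0.989 -0.047]
 [ 0.162  0.025 -0.987]]
```

```bash
p(){ python3 -c "from h import *;st()"; }
python3 -m pendant '[[1,[0.9,0,-0.3],0]]' >/dev/null
python3 -m pendant '[[1,[0.9,0,-0.3],0]]' >/dev/null
python3 -m pendant '[[1,[0.9,0,-0.3],0]]' >/dev/null
python3 -m pendant '[[1,[0.9,0,-0.3],0]]' >/dev/null
python3 -m pendant '[[1,[0.9,0,-0.2],0]]' >/dev/null;p
python3 -m pendant '[[1,[0.9,0,-0.2],0]]' >/dev/null
python3 -m pendant '[[1,[0.9,0,-0.2],0]]' >/dev/null
python3 -m pendant '[[1,[0.9,0,-0.1],0]]' >/dev/null
python3 -m pendant '[[1,[0.9,0,-0.1],0]]' >/dev/null
python3 -m pendant '[[1,[0.9,0,0],0]]' >/dev/null;p
python3 - <<'E'
import numpy as np
from scipy.optimize import least_squares
D=[([-1.358,.0533,1.6142,0,1.476],[.2035,-.5904,.2302]),([-1.314,1.143,.055,.003,1.905],[.327,-.95,.269]),([-1.317,.919,.408,.003,1.771],[.315,-.916,.271]),([-.152,.745,.566,-.03,1.81],[.908,-.072,.336]),([-.165,1.021,.055,-.022,1.903],[.989,-.095,.391])]
from h import *
s=manip.state();D.append((s["joint_pos"][:5],s["tool_pos"]))
def fk(p,j):
    a,d,L1,L2,Lt,o,e=p
    Ry=lambda t:R.from_euler("y",t); 
    v=Ry(j[1]).apply([0,0,L1])+Ry(j[1]+j[2]).apply([e,0,L2])+(Ry(j[1]+j[2])*R.from_euler("z",j[3])*Ry(j[4])).apply([0,0,Lt])
    return R.from_euler("z",j[0]).apply(v+[a,o,d])
r=least_squares(lambda p:np.r_[np.concatenate([fk(p,j)-np.array(t) for j,t in D]),1e-3*np.array(p)],[.1,.35,.45,.42,.3,.07,0])
print(r.x.round(4),np.abs(r.fun).max())
E
```

```text
5.55 tcp [ 1.017 -0.106  0.422] J [-0.174  0.997  0.055 -0.009  1.78   1.534] F [-0.1  0.8 -0.5] w 1.003 g 0.0
[[ 0.944 -0.143  0.298]
 [-0.131 -0.989 -0.061]
 [ 0.304  0.019 -0.953]]
6.05 tcp [ 1.05  -0.117  0.45 ] J [-0.183  0.985  0.055  0.005  1.641  1.529] F [-0.2 -0.3  0. ] w 0.998 g 0.0
[[ 0.888 -0.142  0.438]
 [-0.121 -0.99  -0.076]
 [ 0.444  0.014 -0.896]]
[0.0013 0.2406 0.4249 0.6088 0.278  0.0743 0.0987] 0.0007885567241230351
```

```bash
p(){ python3 -c "from h import *;st()"; }
python3 -m pendant '[[1,[0.9,0,0],0]]' >/dev/null
python3 -m pendant '[[1,[0.9,0,0],0]]' >/dev/null
python3 -m pendant '[[1,[0.9,0,0],0]]' >/dev/null
python3 -m pendant '[[1,[0.9,0,0.1],0]]' >/dev/null
python3 -m pendant '[[1,[0.9,0,0.1],0]]' >/dev/null
python3 -m pendant '[[1,[0.9,0,0.1],0]]' >/dev/null
python3 -m pendant '[[1,[0.9,0,0.1],0]]' >/dev/null;p
python3 -m pendant '[[1,[0.9,0,0.2],0]]' >/dev/null
python3 -m pendant '[[1,[0.9,0,0.2],0]]' >/dev/null
python3 -m pendant '[[1,[0.9,0,0.2],0]]' >/dev/null
python3 -m pendant '[[1,[0.9,0,0.3],0]]' >/dev/null
python3 -m pendant '[[1,[0.9,0,0.3],0]]' >/dev/null
python3 -m pendant '[[1,[0.9,0,0.3],0]]' >/dev/null
python3 -m pendant '[[1,[0.9,0,0.3],0]]' >/dev/null;p
```

```text
6.75 tcp [ 1.098 -0.13   0.482] J [-0.192  0.983  0.056  0.025  1.433  1.52 ] F [0.4 0.1 0.4] w 1.004 g 0.0
[[ 0.777 -0.139  0.614]
 [-0.103 -0.99  -0.094]
 [ 0.621  0.01  -0.784]]
7.45 tcp [ 1.141 -0.141  0.514] J [-0.198  0.991  0.056  0.045  1.221  1.511] F [-0.2 -0.5 -0.5] w 0.995 g 0.0
[[ 0.636 -0.137  0.759]
 [-0.082 -0.991 -0.109]
 [ 0.767  0.007 -0.642]]
```

```bash
p(){ python3 -c "from h import *;st()"; }
python3 -m pendant '[[1,[0.9,0,0.4],0]]' >/dev/null
python3 -m pendant '[[1,[0.9,0,0.4],0]]' >/dev/null
python3 -m pendant '[[1,[0.9,0,0.4],0]]' >/dev/null
python3 -m pendant '[[1,[0.9,0,0.5],0]]' >/dev/null
python3 -m pendant '[[1,[0.9,0,0.5],0]]' >/dev/null
python3 -m pendant '[[1,[0.9,0,0.5],0]]' >/dev/null
python3 -m pendant '[[1,[0.9,0,0.6],0]]' >/dev/null
python3 -m pendant '[[1,[0.9,0,0.6],0]]' >/dev/null;p
cat > k.py <<'E'
from h import *
from scipy.optimize import least_squares
P=[0.0013,0.2406,0.4249,0.6088,0.278,0.0743,0.0987]
lo=np.array([-3.01,-1.01,.06,-1.02,.09,-3.14]);hi=np.array([3.01,2.22,2.58,4.17,2.62,3.14])
def fk(j):
    a,d,L1,L2,Lt,o,e=P; Ry=lambda t:R.from_euler("y",t); Rz=lambda t:R.from_euler("z",t)
    A=Ry(j[1]+j[2])*Rz(j[3])*Ry(j[4])
    v=Ry(j[1]).apply([0,0,L1])+Ry(j[1]+j[2]).apply([e,0,L2])+A.apply([0,0,Lt])
    return Rz(j[0]).apply(v+[a,o,d]),Rz(j[0])*A*Rz(j[5])*C
C=R.identity()
s=manip.state(); p0,r0=fk(s["joint_pos"]); Rm=rot(s["tool_rot"]); C=r0.inv()*Rm
def ik(p,Rt,j0):
    def f(j):
        q,r=fk(j); return np.r_[(q-p)*5,(r.inv()*Rt).as_rotvec()]
    o=least_squares(f,np.clip(j0,lo+.01,hi-.01),bounds=(lo,hi)); return o.x,np.linalg.norm(o.fun)
E
python3 - <<'E'
from k import *
print("fk err",p0-s["tool_pos"],"C",C.as_euler("xyz").round(3))
# grasp reach check along a path: current -> above approach -> grasp
z=Rm.as_matrix()[:,2]; grip=np.array([.459,-.253,.102])
pre=grip+.019*z-.12*z; g=grip+.019*z
j=s["joint_pos"]
wp=[s["tool_pos"],np.array([.8,-.1,.5]),np.array([.45,-.2,.4]),pre,g,g+[0,0,.16],np.array([.55,.2,.34])]
for a,b in zip(wp,wp[1:]):
    for t in np.linspace(.1,1,10):
        j,e=ik(a+(b-a)*t,Rm,j)
        if e>.01: print("  bad",(a+(b-a)*t).round(3),j.round(2),round(e,3))
    print(b.round(3),j.round(2),round(e,4))
E
```

```text
8.25 tcp [ 1.181 -0.15   0.549] J [-0.202  1.007  0.056  0.068  0.99   1.497] F [ 0.3  0.2 -0.6] w 1.001 g 0.0
[[ 0.459 -0.134  0.878]
 [-0.057 -0.991 -0.122]
 [ 0.887  0.006 -0.462]]
fk err [-0.00077967  0.00017479 -0.00066476] C [0.    0.    1.571]
[ 0.8 -0.1  0.5] [-0.25 -0.15  1.61  0.18  0.6   1.36] 0.0
[ 0.45 -0.2   0.4 ] [-0.96 -1.01  2.32  0.82  1.1   0.64] 0.0045
  bad [ 0.442 -0.204  0.375] [-1.   -1.01  2.36  0.86  1.11  0.58] 0.024
  bad [ 0.434 -0.208  0.35 ] [-1.04 -1.01  2.39  0.89  1.12  0.52] 0.039
  bad [ 0.426 -0.212  0.325] [-1.08 -1.01  2.44  0.93  1.14  0.46] 0.049
  bad [ 0.418 -0.216  0.299] [-1.11 -1.01  2.48  0.96  1.15  0.4 ] 0.055
  bad [ 0.41  -0.22   0.274] [-1.15 -1.01  2.52  0.99  1.16  0.33] 0.056
  bad [ 0.402 -0.224  0.249] [-1.19 -1.01  2.56  1.02  1.16  0.27] 0.053
  bad [ 0.394 -0.228  0.224] [-1.21 -1.    2.58  1.01  1.17  0.24] 0.063
  bad [ 0.386 -0.233  0.199] [-1.25 -0.91  2.58  1.04  1.18  0.14] 0.097
  bad [ 0.378 -0.237  0.174] [-1.29 -0.82  2.58  1.07  1.19  0.04] 0.124
  bad [ 0.37  -0.241  0.149] [-1.33 -0.72  2.58  1.1   1.2  -0.07] 0.142
[ 0.37  -0.241  0.149] [-1.33 -0.72  2.58  1.1   1.2  -0.07] 0.1424
  bad [ 0.381 -0.242  0.143] [-1.29 -0.7   2.58  1.12  1.15 -0.09] 0.125
  bad [ 0.391 -0.244  0.138] [-1.25 -0.67  2.58  1.15  1.09 -0.1 ] 0.107
  bad [ 0.402 -0.245  0.132] [-1.22 -0.64  2.58  1.18  1.03 -0.12] 0.086
  bad [ 0.412 -0.247  0.126] [-1.18 -0.61  2.58  1.22  0.98 -0.15] 0.064
  bad [ 0.423 -0.248  0.121] [-1.15 -0.58  2.58  1.26  0.92 -0.18] 0.04
  bad [ 0.434 -0.249  0.115] [-1.11 -0.55  2.58  1.3   0.87 -0.21] 0.014
[ 0.476 -0.255  0.093] [-1.   -0.34  2.5   1.48  0.74 -0.37] 0.0
[ 0.476 -0.255  0.253] [-1.   -0.72  2.42  1.05  0.88  0.23] 0.0
  bad [ 0.505 -0.073  0.288] [-0.43 -1.01  2.5   0.45  0.63  1.06] 0.011
[0.55 0.2  0.34] [ 0.46 -0.56  2.19 -0.87  0.71  2.6 ] 0.0
```

Tilt is now about 62° from vertical, which matches the handle's slope. Next I'll plan the path and check that it is within reach.

```bash
cat > plan.py <<'E'
from k import *
def plan(wp,j=None,Rt=None,n=8):
    j=s["joint_pos"] if j is None else j; Rt=Rm if Rt is None else Rt
    for a,b in zip(wp,wp[1:]):
        a,b=np.array(a),np.array(b); m=[9]*6;w=0;l=9
        for t in np.linspace(1/n,1,n):
            j,e=ik(a+(b-a)*t,Rt,j); w=max(w,e); l=min(l,np.min(np.r_[j-lo,hi-j]))
        print(b.round(3),"J",j.round(2),"err",round(w,4),"margin",round(l,2),"shift12",(Rt.inv().apply(b-a)/.12).round(2),"mm",round(1000*np.linalg.norm(b-a)))
    return j
E
python3 - <<'E'
from plan import *
z=Rm.as_matrix()[:,2]; g=np.array([.459,-.253,.102])+.019*z
j=plan([s["tool_pos"],[.8,-.15,.5],[.55,-.25,.33],[g[0],g[1],.25],g,[g[0],g[1],.25],[.56,-.25,.25],[.57,-.05,.25],[.56,.12,.25]])
p=np.array([.56,.12,.25])
for a in range(15,175,15):
    j,e=ik(p,Rm*R.from_euler("z",-a,degrees=True),j)
print("rolled",j.round(2),e)
E
```

```text
[ 0.8  -0.15  0.5 ] J [-0.34 -0.13  1.59  0.31  0.62  1.22] err 0.0 margin 0.42 shift12 [-1.82  0.42 -2.6 ] mm 384
[ 0.55 -0.25  0.33] J [-0.81 -0.59  2.22  0.92  0.77  0.45] err 0.0 margin 0.36 shift12 [-2.16  1.1  -1.07] mm 318
[ 0.476 -0.255  0.25 ] J [-1.   -0.72  2.43  1.06  0.88  0.22] err 0.0 margin 0.15 shift12 [-0.87  0.12 -0.23] mm 109
[ 0.476 -0.255  0.093] J [-1.   -0.34  2.5   1.48  0.74 -0.37] err 0.0 margin 0.08 shift12 [-1.16 -0.01  0.6 ] mm 157
[ 0.476 -0.255  0.25 ] J [-1.   -0.72  2.43  1.06  0.88  0.22] err 0.0 margin 0.08 shift12 [ 1.16  0.01 -0.6 ] mm 157
[ 0.56 -0.25  0.25] J [-0.8  -0.47  2.28  1.09  0.66  0.23] err 0.0 margin 0.17 shift12 [ 0.32 -0.14  0.61] mm 84
[ 0.57 -0.05  0.25] J [-0.28 -0.69  2.41  0.37  0.35  1.15] err 0.0 margin 0.17 shift12 [-0.06 -1.66 -0.13] mm 200
[0.56 0.12 0.25] J [ 0.24 -0.59  2.36 -0.84  0.45  2.53] err 0.0 margin 0.16 shift12 [-0.12 -1.39 -0.25] mm 170
rolled [ 0.24 -0.59  2.36 -0.84  0.45 -0.35] 2.0537748679601273e-15
```

```bash

python3 -m pendant '[[1,[-0.61,0.14,-0.87],0],[1,[-0.61,0.14,-0.87],0],[1,[-0.61,0.14,-0.87],0],[1,[-0.61,0.14,-0.87],0]]' >/dev/null
python3 -m pendant '[[1,[-0.61,0.14,-0.87],0],[1,[-0.61,0.14,-0.87],0],[1,[-0.61,0.14,-0.87],0],[1,[-0.61,0.14,-0.87],0]]' >/dev/null
python3 -m pendant '[[1,[-0.61,0.14,-0.87],0],[1,[-0.61,0.14,-0.87],0],[1,[-0.61,0.14,-0.87],0],[1,[-0.61,0.14,-0.87],0]]' >/dev/null
python3 -c "from h import *;st()"
python3 -m pendant '[[1,[-0.72,0.37,-0.36],0],[1,[-0.72,0.37,-0.36],0],[1,[-0.72,0.37,-0.36],0],[1,[-0.72,0.37,-0.36],0]]' >/dev/null
python3 -m pendant '[[1,[-0.72,0.37,-0.36],0],[1,[-0.72,0.37,-0.36],0],[1,[-0.72,0.37,-0.36],0],[1,[-0.72,0.37,-0.36],0]]' >/dev/null
python3 -m pendant '[[1,[-0.72,0.37,-0.36],0],[1,[-0.72,0.37,-0.36],0],[1,[-0.72,0.37,-0.36],0],[1,[-0.72,0.37,-0.36],0],[1,[-0.72,0.37,-0.36],0]]' >/dev/null
python3 - <<'E'
from plan import *
st()
z=Rm.as_matrix()[:,2]; g=np.array([.459,-.253,.102])+.019*z
plan([s["tool_pos"],[g[0],g[1],.19],g])
f=manip.grab_frame("scene")
cv2.imwrite("pics/pre.png",f["img"][150:330,80:320,::-1].repeat(3,0).repeat(3,1))
print(proj(f,[[.459,-.253,.102],[.568,-.270,.09]]))
E
```

```text
9.45 tcp [ 0.797 -0.149  0.501] J [-0.338 -0.138  1.602  0.307  0.618  1.218] F [-0.4 -0.7  0.3] w 0.999 g 0.0
[[ 0.459 -0.136  0.878]
 [-0.057 -0.991 -0.123]
 [ 0.887  0.006 -0.463]]
10.75 tcp [ 0.549 -0.251  0.336] J [-0.821 -0.595  2.216  0.922  0.779  0.45 ] F [0.1 0.  0.7] w 1.007 g 0.0
[[ 0.457 -0.134  0.88 ]
 [-0.054 -0.991 -0.123]
 [ 0.888  0.009 -0.46 ]]
[ 0.476 -0.255  0.19 ] J [-1.   -0.61  2.48  1.19  0.81  0.03] err 0.0 margin 0.1 shift12 [-1.36  0.11  0.03] mm 164
[ 0.476 -0.255  0.093] J [-1.   -0.34  2.5   1.48  0.74 -0.38] err 0.0 margin 0.08 shift12 [-0.72 -0.01  0.37] mm 97
[[189.80298899 231.74392597]
 [201.26559237 259.26715876]]
```

View pics/pre.png

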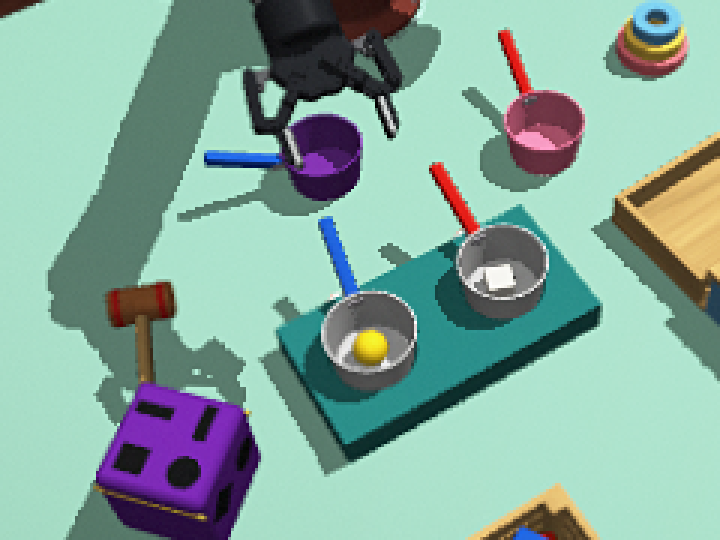

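The open fingers hang beyond the blue handle. The handle runs (325,220)–(350,292) in the crop, and my predicted grip at (329,245) lies on it within about 4 mm. Going down astride it.

```bash

python3 -m pendant '[[1,[-0.68,0.04,0.015],0],[1,[-0.68,0.04,0.015],0],[1,[-0.68,0.04,0.015],0]]' >/dev/null
python3 -m pendant '[[1,[-0.68,0.04,0.015],0],[1,[-0.68,0.04,0.015],0],[1,[-0.68,0.04,0.015],0],[1,[-0.68,0.04,0.015],0]]' >/dev/null
python3 -c "from h import *;st()"
python3 -m pendant '[[1,[-0.72,0,0.37],0],[1,[-0.72,0,0.37],0],[1,[-0.72,0,0.37],0],[1,[-0.72,0,0.37],0],[1,[-0.72,0,0.37],0]]' >/dev/null
python3 - <<'E'
from plan import *
st()
z=Rm.as_matrix()[:,2]; g=np.array([.459,-.251,.102])+.019*z
print("to go",g-s["tool_pos"], (Rm.inv().apply(g-s["tool_pos"])/.12).round(3))
f=manip.grab_frame("scene")
cv2.imwrite("pics/at.png",f["img"][190:300,130:270,::-1].repeat(5,0).repeat(5,1))
E
```

```text
11.5 tcp [ 0.476 -0.252  0.189] J [-0.995 -0.623  2.485  1.181  0.81   0.041] F [ 0.9 -0.2  0.4] w 0.998 g 0.0
[[ 0.458 -0.135  0.879]
 [-0.056 -0.991 -0.123]
 [ 0.887  0.007 -0.461]]
12.0 tcp [ 0.475 -0.254  0.094] J [-0.999 -0.353  2.508  1.479  0.742 -0.376] F [-0.2 -0.3  0.9] w 0.998 g 0.0
[[ 0.455 -0.134  0.88 ]
 [-0.051 -0.991 -0.124]
 [ 0.889  0.011 -0.458]]
to go [ 0.00028968  0.0005507  -0.00062142] [-0.004 -0.005  0.004]
```

View pics/at.png

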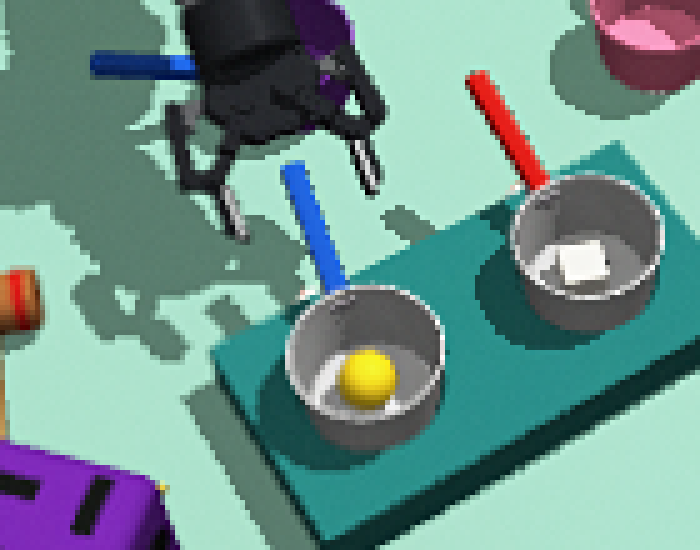

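The fingertips at (243,238) and (372,192) are astride the blue handle, which passes midway at (310,215). Closing.

```bash

python3 -m pendant '[[0,[0,0,0],0],[0,[0,0,0],0],[0,[0,0,0],0],[0,[0,0,0],0],[0,[0,0,0],0],[0,[0,0,0],0],[0,[0,0,0],0],[0,[0,0,0],0]]'
python3 -c "from h import *;st()"
```

```text
time: 12.85
tool_pos: [0.4733, -0.2517, 0.0884]
tool_rot: [0.037, 0.854, -0.056, 0.517]
contact_force: [-3.4, 1.4, 3.8]
gripper_width: 0.179
grasp_force: 58.8
12.85 tcp [ 0.473 -0.252  0.088] J [-1.    -0.348  2.513  1.481  0.742 -0.38 ] F [-3.4  1.4  3.8] w 0.179 g 58.8
[[ 0.46  -0.134  0.878]
 [-0.057 -0.991 -0.122]
 [ 0.886  0.006 -0.463]]
```

Gripped on a 15 mm width at 59 N. Lifting gently.

```bash

python3 -m pendant '[[0,[0.05,0,-0.025],0],[0,[0.12,0,-0.06],0],[0,[0.21,0,-0.11],0],[0,[0.3,0,-0.155],0],[0,[0.4,0,-0.207],0],[0,[0.5,0,-0.26],0],[0,[0.56,0,-0.29],0],[0,[0.58,0,-0.3],0]]' >/dev/null
python3 -c "from h import *;st()"
python3 -m pendant '[[0,[0.05,0,-0.025],0],[0,[0.12,0,-0.06],0],[0,[0.21,0,-0.11],0],[0,[0.3,0,-0.155],0],[0,[0.4,0,-0.207],0],[0,[0.5,0,-0.26],0],[0,[0.56,0,-0.29],0],[0,[0.58,0,-0.3],0],[0,[0.58,0,-0.3],0]]' >/dev/null
python3 - <<'E'
from plan import *
st()
f=manip.grab_frame("scene")
cv2.imwrite("pics/lift.png",f["img"][140:320,100:340,::-1].repeat(3,0).repeat(3,1))
plan([s["tool_pos"],[.56,-.25,.25],[.57,-.05,.25],[.56,.12,.25]])
E
```

```text
13.65 tcp [ 0.473 -0.251  0.166] J [-0.998 -0.583  2.502  1.228  0.793 -0.031] F [ 0.2  0.  -1.3] w 0.176 g 58.2
[[ 0.461 -0.134  0.877]
 [-0.057 -0.991 -0.122]
 [ 0.885  0.007 -0.465]]
14.55 tcp [ 0.474 -0.251  0.245] J [-0.996 -0.728  2.442  1.059  0.877  0.221] F [-0.1 -0.2 -2.5] w 0.177 g 58.2
[[ 0.461 -0.134  0.877]
 [-0.057 -0.991 -0.122]
 [ 0.886  0.006 -0.464]]
[ 0.56 -0.25  0.25] J [-0.8  -0.47  2.28  1.09  0.66  0.24] err 0.0 margin 0.16 shift12 [ 0.37 -0.1   0.61] mm 86
[ 0.57 -0.05  0.25] J [-0.28 -0.69  2.41  0.36  0.36  1.15] err 0.0 margin 0.17 shift12 [-0.06 -1.66 -0.13] mm 200
[0.56 0.12 0.25] J [ 0.24 -0.59  2.35 -0.84  0.46  2.53] err 0.0 margin 0.16 shift12 [-0.12 -1.39 -0.25] mm 170
```

View pics/lift.png

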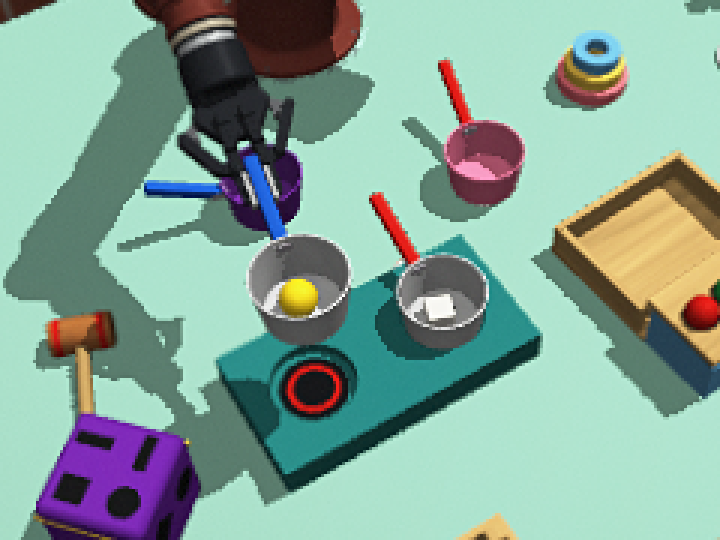

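The pot hangs upright from the fingers, with the ball inside at (298,298) in the crop and the empty well below at (313,388). Carrying it over to the trough.

```bash

python3 -m pendant '[[0,[0.04,-0.01,0.06],0],[0,[0.1,-0.03,0.17],0],[0,[0.18,-0.05,0.3],0],[0,[0.27,-0.07,0.44],0],[0,[0.34,-0.09,0.56],0],[0,[0.37,-0.1,0.61],0],[0,[0.37,-0.1,0.61],0]]' >/dev/null
python3 -m pendant '[[0,[0,-0.05,-0.005],0],[0,[-0.01,-0.14,-0.01],0],[0,[-0.01,-0.26,-0.02],0],[0,[-0.015,-0.4,-0.03],0],[0,[-0.02,-0.55,-0.045],0],[0,[-0.025,-0.69,-0.055],0],[0,[-0.03,-0.83,-0.065],0]]' >/dev/null
python3 -m pendant '[[0,[-0.005,-0.14,-0.01],0],[0,[-0.01,-0.28,-0.02],0],[0,[-0.015,-0.42,-0.033],0],[0,[-0.02,-0.55,-0.045],0],[0,[-0.025,-0.69,-0.055],0],[0,[-0.03,-0.83,-0.065],0]]' >/dev/null
python3 -m pendant '[[0,[-0.01,-0.12,-0.02],0],[0,[-0.02,-0.24,-0.04],0],[0,[-0.03,-0.36,-0.06],0],[0,[-0.04,-0.48,-0.08],0],[0,[-0.05,-0.6,-0.11],0],[0,[-0.06,-0.7,-0.125],0]]' >/dev/null
python3 -m pendant '[[0,[-0.01,-0.12,-0.02],0],[0,[-0.02,-0.24,-0.04],0],[0,[-0.03,-0.36,-0.06],0],[0,[-0.04,-0.48,-0.08],0],[0,[-0.05,-0.58,-0.1],0],[0,[-0.06,-0.66,-0.12],0],[0,[-0.06,-0.7,-0.125],0],[0,[-0.06,-0.7,-0.125],0]]' >/dev/null
python3 - <<'E'
from plan import *
st()
f=manip.grab_frame("top")
cv2.imwrite("pics/over.png",f["img"][60:240,120:360,::-1].repeat(3,0).repeat(3,1))
zt=Rm.as_matrix()[:,2]; g=s["tool_pos"]-.019*zt; h=np.array([zt[0],zt[1],0]);h/=np.linalg.norm(h)
m=np.array([.11*h[0],.11*h[1],-.012])
zp=np.array([0,0,1.])
for a in (0,60,90,110,130,150,170):
    q=R.from_rotvec(-np.radians(a)*zt); print(a,"mouth",(g+q.apply(m)).round(3),"zp",q.apply(zp).round(2),"tilt",np.degrees(np.arccos(q.apply(zp)[2])).round())
E
```

```text
18.0 tcp [0.559 0.121 0.25 ] J [ 0.244 -0.591  2.358 -0.84   0.458  2.535] F [-0.4 -0.7 -1.8] w 0.175 g 58.5
[[ 0.46  -0.134  0.878]
 [-0.058 -0.991 -0.121]
 [ 0.886  0.005 -0.464]]
0 mouth [0.652 0.108 0.247] zp [0. 0. 1.] tilt 0.0
60 mouth [0.647 0.144 0.229] zp [-0.1   0.79  0.61] tilt 53.0
90 mouth [0.639 0.151 0.211] zp [-0.29  0.93  0.22] tilt 78.0
110 mouth [0.632 0.149 0.199] zp [-0.43  0.9  -0.05] tilt 93.0
130 mouth [0.625 0.143 0.188] zp [-0.58  0.76 -0.29] tilt 107.0
150 mouth [0.62  0.133 0.18 ] zp [-0.7   0.54 -0.46] tilt 118.0
170 mouth [0.616 0.12  0.176] zp [-0.79  0.26 -0.56] tilt 124.0
```

View pics/over.png

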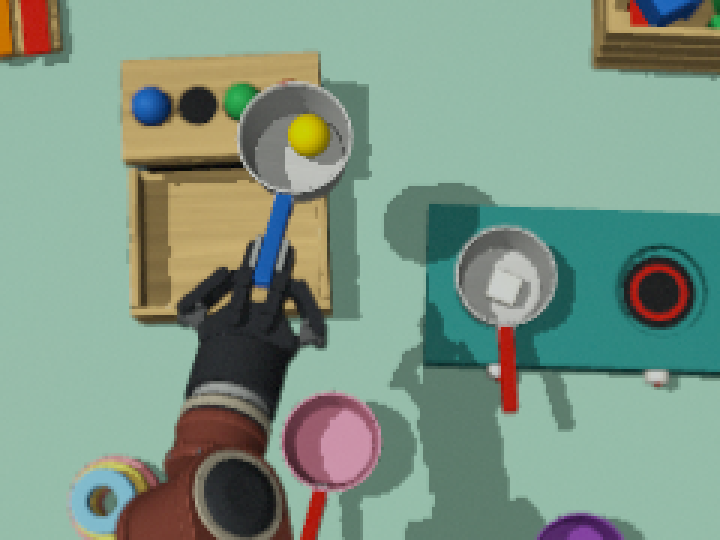

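The pot is over the toy with the ball still inside at (308,135) in the crop. Rolling negatively turns the mouth towards +y, so I'll shift 20 mm to -y and then roll slowly.

```bash

python3 -m pendant '[[0,[0,0.08,0],-0.03],[0,[0,0.17,0],-0.06],[0,[0,0.17,0],-0.1],[0,[0,0.17,0],-0.14],[0,[0,0.17,0],-0.18],[0,[0,0.17,0],-0.22],[0,[0,0.17,0],-0.26],[0,[0,0.17,0],-0.3],[0,[0,0.17,0],-0.34],[0,[0,0.17,0],-0.38]]' >/dev/null
python3 -m pendant '[[0,[0,0,0],-0.02],[0,[0,0,0],-0.03],[0,[0,0,0],-0.04],[0,[0,0,0],-0.05],[0,[0,0,0],-0.06],[0,[0,0,0],-0.07],[0,[0,0,0],-0.08],[0,[0,0,0],-0.09],[0,[0,0,0],-0.1],[0,[0,0,0],-0.11]]' >/dev/null
python3 -m pendant '[[0,[0,0,0],-0.01],[0,[0,0,0],-0.02],[0,[0,0,0],-0.03],[0,[0,0,0],-0.04],[0,[0,0,0],-0.05],[0,[0,0,0],-0.06],[0,[0,0,0],-0.07],[0,[0,0,0],-0.08],[0,[0,0,0],-0.09],[0,[0,0,0],-0.1]]' >/dev/null
python3 - <<'E'
from h import *
st()
f=manip.grab_frame("scene")
cv2.imwrite("pics/tip.png",f["img"][150:290,240:400,::-1].repeat(4,0).repeat(4,1))
E
```

```text
21.05 tcp [0.557 0.099 0.25 ] J [ 0.184 -0.634  2.382 -0.741  0.431  0.557] F [ 0.9 -1.3 -2.3] w 0.175 g 58.6
[[ 0.002  0.48   0.877]
 [ 0.967  0.222 -0.123]
 [-0.254  0.849 -0.464]]
```

View pics/tip.png

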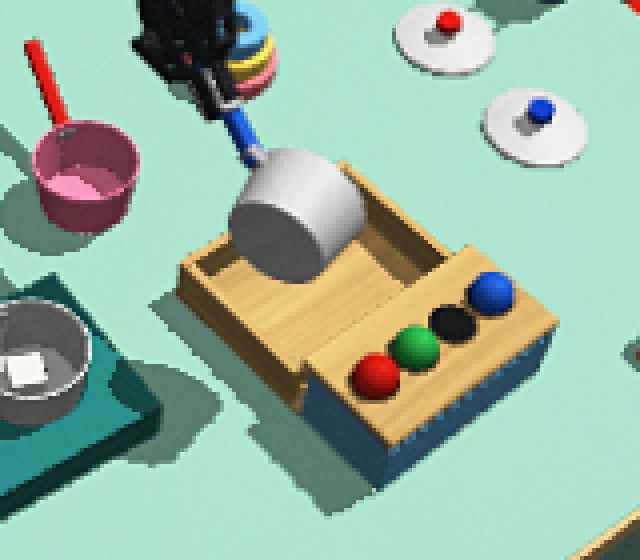

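The pot is on its side over the trough, mouth to +y, and the ball is hidden behind it. Rolling on to about 150°.

```bash

python3 -m pendant '[[0,[0,0,0],-0.015],[0,[0,0,0],-0.035],[0,[0,0,0],-0.06],[0,[0,0,0],-0.085],[0,[0,0,0],-0.11],[0,[0,0,0],-0.14],[0,[0,0,0],-0.17],[0,[0,0,0],-0.2],[0,[0,0,0],-0.23],[0,[0,0,0],-0.25]]' >/dev/null
python3 -m pendant '[[0,[0,0,0],-0.03],[0,[0,0,0],-0.03],[0,[0,0,0],-0.03],[0,[0,0,0],-0.03],[0,[0,0,0],-0.03],[0,[0,0,0],-0.03],[0,[0,0,0],-0.03]]' >/dev/null
python3 - <<'E'
from h import *
st()
f=manip.grab_frame("scene");t=manip.grab_frame("top")
a=f["img"][150:290,240:400,::-1].repeat(4,0).repeat(4,1)[:,:];b=t["img"][60:200,120:280,::-1].repeat(4,0).repeat(4,1)
cv2.imwrite("pics/end.png",cv2.resize(np.hstack([a,b]),(800,350)))
E
```

```text
22.8 tcp [0.557 0.1   0.25 ] J [ 0.186 -0.633  2.381 -0.741  0.431 -0.32 ] F [ 0.   0.9 -1.8] w 0.179 g 58.6
[[-0.369  0.306  0.877]
 [ 0.446  0.887 -0.122]
 [-0.815  0.347 -0.464]]
```

View pics/end.png

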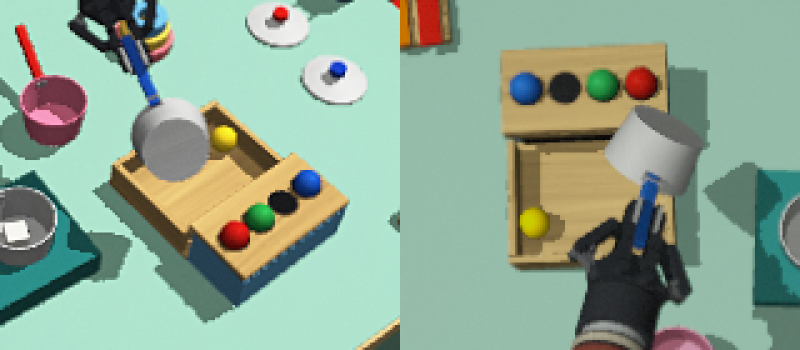

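The ball lies in the trough at (534,222) in the right half. The pot is held mouth-down above it, clear of the toy, and the tofu pot is still in its well. Handing in.

```bash
python3 -c "from plant import manip; print(manip.job_done())"
```

```text
the job is handed in; nothing more can be done
None
```

I handed the job in at about 23 s, with no verdict returned: the last pictures show the yellow ball in the trough, the blue-handled pot gripped mouth-down above it (about 120° from upright by calculation), and the tofu pot still in its well; one doubt is that joint 3 read about 0.005 rad under its 0.06 lower limit while I pushed at the edge of reach to tilt the tool.

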